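# Load the brass die plate under the lip of the bed

## Robot

A 6-joint arm with a two-finger parallel gripper is mounted at the origin on the work surface. World frame = base frame: x ahead of the robot, y to its left, z up, the work surface at z = 0. Lengths are in m, angles in rad, forces in N, time in s.
With the tool pointing down it reaches from about 0.325 to 0.9 m from the base axis. Payload 3.5 kg.
Tool frame: the origin (TCP) lies midway between the tips of the shut fingers; the grasp point (between the pads) lies 19 mm behind it; z points along the fingers, y is the line along which they close (so a half turn about z gives the same grasp; the last joint's range is limited). The gripper opens to 85 mm and grips with 20 to 120 N. Pads are 22 mm wide; open, the fingers measure 114 mm over their backs; the gripper's body (76 mm by 85 mm) begins 54 mm behind the grasp point. The pads swing forward as they close: fully open they stand 13 mm farther back than shut.
Start: joints at [1.175, 0.276, -0.026, 1.268, 0, 1.467], TCP at [0.18, 0.598, 0.231] pointing down, gripper open.
Joint ranges: [-3.12, 3.12], [-0.85, 1.88], [-1.08, 1.24], [-1.95, 2.15], [-1.57, 1.53], [-3.14, 3.14]. Speed limits (rad/s): [2.57, 2.57, 3.14, 3.14, 3.14, 3.14].

## Interface

Orientations are given as a unit quaternion [x, y, z, w].
In Python, from plant import * gives the robot as it stands.
- The arm moves only by the tool carry_out, never from a script. Its argument "increments" is a list that holds one entry, the list of rows, each a list of 7 numbers: the shift along the tool's x, y, z scaled (see below), then the turn, a rotation vector about the tool's x, y, z scaled (see below), then the opening, from 0 (shut) to 1 (fully open). In form: [[[x, y, z, ax, ay, az, hand], ...]]. A call has 1 to 10 rows; each row is the pose to reach, as a shift and turn from the pose commanded when the call began, along the tool's axes at that moment; what a row does not reach only later rows make up. The controller multiplies each number of a shift by 400 mm and each number of a turn by 90 degrees. A row lasts 1/10 s, in which the tool goes at most 50 mm and 8.59 degrees, less where a joint would pass 70% of its speed; a pose out of reach is approached as far as the arm can. A call with a number of a shift or a turn outside -1 to 1 is refused whole. A call with a gripper value outside its range is refused whole. The fingers move at their own pace and stop on an object; "grip_force" is the grip in N (left out, the last holds). Time passes only in rows, so rows that repeat a pose let the fingers close. It gives the time, the measured TCP pose, the force, the opening and the grip force at its end, in the units of the state.
- observe(): the state, without advancing time (a new reading comes with each control period).
- grab_frame(name): name is "scene" or "top"; returns a dict with "frame" (384x512x3 uint8, blue, green, red), "fovy" (degrees; the focal length in pixels is half the picture's height over the tangent of half this angle, whatever the lens; pixels are square), "cx", "cy" (the principal point, pixels), "eye" and "attitude" of the camera in the world. Camera axes: x right, y up, looking along -z (the intrinsics and any distortion apply to the point x, -y, -z); pixel columns grow to the right and rows downward; lengths in m; the calibration is good to about 2 mm. A picture is of the moment at which its call begins. There is no depth.
- hand_in(): hands the job in; it is judged then, once.
The state is a dict: "t": time; "joint_pos": joint angles; "qvel": joint speeds; "joint_efforts": joint torques, N m; "tool_pos": TCP position; "ee_rot": TCP orientation; "force": force on the tool from outside, world axes, zero at the start; "torque": the same for the moment, N m; "grip_width": finger opening in m; "finger_force": force on a finger pad.
Only numpy, scipy, OpenCV 4.12 (cv2) and the standard library are available. Lean on these libraries where they do the work, as an engineer would, in place of code of your own. Each camera call takes 0.05 s, during which the arm holds its last target. There are 200 camera calls.

## Task

Load the brass die plate into the blue bed: hold it by its wooden grip, tilt it to tuck one end under the bed's metal lip, then level it down until it lies flat on the bed's floor, inside the walls, and let go. Leave the copper and the black plate where they lie.

Things in the scene. Friction and masses are not known exactly. Their poses are not given: they have to be found in the camera images.
- brass_plate: Plate to load: brass yellow, 120 (x) x 64 (y) x 8 mm, 0.5 kg, black round pits on top. A pale wooden grip, 30 (x) x 18 (y) x 50 tall, stands on the middle of its top (grip top 58 above the underside). Loose, flat on the table. Origin: centre of the underside; x along the length, z up. Either end may go under the lip.
- copper_plate: Bystander: a plate of the same shape and size with the same wooden grip, but of reddish copper. Loose, flat on the table. Origin: centre of the underside, axes as on the brass plate.
- black_plate: Bystander: a plate of the same shape and size with the same wooden grip, but black. Loose, flat on the table. Origin: centre of the underside, axes as on the brass plate.
- bed: Fixed blue block 158 (x) x 104 (y) mm. Origin: centre of its underside, on the table. Cavity, centred, 134 (x) x 80 (y), floor 12 above origin. At its -x end, away from the robot, a pale metal lip, 8 thick, overhangs the cavity 28 (edge at x=-39), underside 24 above floor. Walls above floor: +x end 18, sides 12. Plate lies along x: too long to drop in flat, too low to slide in level; tilt 15 deg.
There are look-alikes about, which are no part of the job. Leave any green look-alike of the brass_plate alone.

How it is judged:
By the outcome, as a careful person would: the job done as asked, in the order asked, and still so for the second after the job is handed in, with the robot touching nothing.
It also fails if it takes over 42 s, if anything falls off the work surface, if the arm or the gripper's body presses on something with over 40 N, if the wrist force passes 120 N, or if a joint passes its speed limit or range.

## Working session

There is one attempt and no reset: what is moved stays moved. The work goes in short steps, Python scripts to look and compute and a tool call to move; the robot and the scene stay as the last step left them, time stands still between calls to the robot, and variables do not carry over. Pictures are saved under pics/ and viewed, at most 10 in all, crops included, and the job is handed in when it is done.

Besides the shell and the picture viewer there is one more tool, called after "Emit:" as name([rows], argument=value, ...), one row to a line, values as JSON. carry_out: Moves the arm, as the interface text tells. Shifts and turns lie within -1 to 1; 1 stands for 400 mm of shift or 90 degrees of turn. Its arguments: {"type":"object","properties":{"increments":{"type":"array"},"grip_force":{"type":"number"}},"required":["increments"]}

```bash
mkdir -p pics; python3 - <<'E'
from plant import *
import cv2,pickle
fs={n:grab_frame(n) for n in("scene","top")}
pickle.dump(fs,open("f0.pkl","wb"))
for n,f in fs.items():
    cv2.imwrite(f"pics/{n}0.png",f["frame"]); print({k:v for k,v in f.items() if k!="frame"})
print(observe())
E
```

```text
{'fovy': 53.243991352094625, 'cx': 258.627119351562, 'cy': 190.808373229969, 'eye': array([0.86377955, 0.25480119, 0.73816385]), 'attitude': array([0.15873458, 0.23133849, 0.79415857, 0.53907143])}
{'fovy': 56.60282071532303, 'cx': 252.22392293206727, 'cy': 193.60032872501674, 'eye': array([0.32773381, 0.08502127, 0.71876396]), 'attitude': array([-0.06979606,  0.07591098,  0.71282115, -0.69372331])}
{'t': 0.1, 'joint_pos': array([ 1.17458069e+00,  2.77116086e-01, -2.77514204e-02,  1.26800996e+00,
        7.65618383e-06,  1.46744323e+00]), 'qvel': array([ 0.00081408, -0.00282582,  0.00257503, -0.00017377, -0.00090321,
        0.00114238]), 'joint_efforts': array([-2.49482027e-04, -4.46709859e+01,  2.96128517e+01,  8.50052020e-03,
       -1.95834436e-04, -4.06990750e-06]), 'tool_pos': array([0.18013667, 0.5977338 , 0.23023118]), 'ee_rot': array([ 1.45908457e-01,  9.89297548e-01, -1.00733120e-03, -2.60933219e-04]), 'force': array([0.31710782, 0.26715731, 0.00174708]), 'torque': array([-0.02857823, -0.01802681, -0.01269145]), 'finger_force': 0.0, 'grip_width': 0.08536940997134733}
```

View pics/scene0.png

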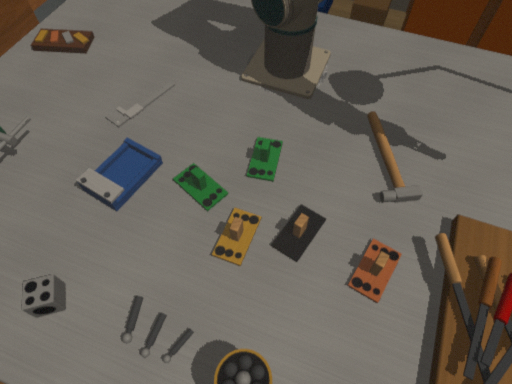

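View pics/top0.png

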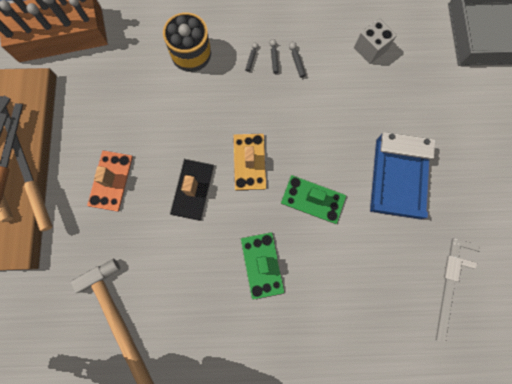

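The scene view shows the brass plate at (237,236) and the bed at (120,175), with its lip at (100,185). The top view shows brass at (250,161), the bed at (403,177), its lip at the top at (407,145), and green look-alikes at (315,198) and (263,265). Next I'll fit poses using both views.

```bash
cat > h.py <<'E'
import numpy as np,cv2
from scipy.spatial.transform import Rotation as R
from scipy.optimize import least_squares
def proj(f,P):
    c=R.from_quat(f["attitude"]).inv().apply(np.atleast_2d(P)-f["eye"])
    F=f["frame"].shape[0]/2/np.tan(np.radians(f["fovy"]/2))
    return np.c_[f["cx"]-F*c[:,0]/c[:,2], f["cy"]+F*c[:,1]/c[:,2]]
def unproj(f,uv,z):
    F=f["frame"].shape[0]/2/np.tan(np.radians(f["fovy"]/2))
    d=R.from_quat(f["attitude"]).apply([(uv[0]-f["cx"])/F,-(uv[1]-f["cy"])/F,-1])
    return f["eye"]+d*(z-f["eye"][2])/d[2]
def box(lx,ly,z0,z1,x0=None):
    xs=(-lx/2,lx/2) if x0 is None else (x0,x0+lx)
    return np.array([[x,y,z] for x in xs for y in(-ly/2,ly/2) for z in(z0,z1)])
def place(P,p): # p = x,y,yaw,z
    return R.from_euler("z",p[2]).apply(P)+[p[0],p[1],p[3] if len(p)>3 else 0]
def big(m):
    m=cv2.morphologyEx(m.astype(np.uint8),cv2.MORPH_CLOSE,np.ones((5,5)))
    n,l,s,c=cv2.connectedComponentsWithStats(m); i=1+s[1:,4].argmax()
    return (l==i).astype(np.uint8)
def sil(shape,f,parts,p):
    # soft silhouette of union of convex parts, 4x supersampled
    m=np.zeros((shape[0]*4,shape[1]*4),np.uint8)
    for P in parts:
        q=(proj(f,place(P,p))*4+1.5)
        cv2.fillConvexPoly(m,cv2.convexHull(np.round(q).astype(np.int32)),255)
    return cv2.resize(m,(shape[1],shape[0]),interpolation=cv2.INTER_AREA)/255.
E
cat > fit.py <<'E'
from h import *; import pickle
from scipy.optimize import minimize
fs=pickle.load(open("f0.pkl","rb"))
def masks(f,kind,roi):
    h=cv2.cvtColor(f["frame"],cv2.COLOR_BGR2HSV).astype(int); H,S,V=h[...,0],h[...,1],h[...,2]
    r=np.zeros(H.shape,bool); r[roi[1]:roi[3],roi[0]:roi[2]]=1
    if kind=="brass": m=(((S>90)|(V<75)))&r
    else: m=(H>100)&(H<125)&(S>120)&r
    return big(m)
B=[box(.12,.064,0,.008),box(.03,.018,.008,.058)]
bed=[box(.158,.104,0,.024), box(.012,.104,0,.030,.067)]
rois={"brass":{"scene":(205,200,268,270),"top":(228,125,272,197)},"bed":{"scene":(65,130,175,215),"top":(362,120,445,225)}}
for kind in("brass","bed"):
    M={n:masks(fs[n],kind,rois[kind][n]) for n in fs}
    for use in(["top"],["scene"],["top","scene"]):
        c=np.mean([unproj(fs[n],np.argwhere(M[n])[:,::-1].mean(0),.01) for n in use],0)
        def cost(p):
            t=0
            for n in use:
                s=sil(M[n].shape,fs[n],B if kind=="brass" else bed,p)
                w=np.ones(s.shape)
                if kind=="bed": # ignore lip area
                    L=sil(s.shape,fs[n],[box(.07,.13,0,.05,-.105)],p); w=1-L
                    Mh=cv2.fillConvexPoly(np.zeros_like(M[n]),cv2.convexHull(np.argwhere(M[n])[:,::-1].astype(np.int32)),1)
                    t+=(w*abs(s-Mh)).sum()+ (L*M[n]).sum()*0
                else: t+=abs(s-M[n]).sum()
            return t
        best=None
        for a0 in np.radians([-30,-15,0,15,30]):
            r=minimize(cost,[c[0],c[1],a0],method="Nelder-Mead",options=dict(initial_simplex=np.array([c[0],c[1],a0])+np.array([[0,0,0],[.02,0,0],[0,.02,0],[0,0,.2]])))
            if best is None or r.fun<best.fun: best=r
        print(kind,use,best.x[:2].round(4),np.degrees(best.x[2]).round(1),best.fun,[int(M[n].sum()) for n in use])
    if kind=="brass": pb=best.x
    else: pd=best.x
vis=[]
for n,f in fs.items():
    im=cv2.resize(f["frame"],None,fx=4,fy=4,interpolation=cv2.INTER_CUBIC)
    for parts,p in((B,pb),(bed+[box(.04,.104,.036,.044,-.079)],pd)):
        for P in parts:
            q=np.round(proj(f,place(P,p))*4+1.5).astype(int)
            for i in range(8):
                for b in(1,2,4):
                    if not i&b: cv2.line(im,tuple(map(int,q[i])),tuple(map(int,q[i|b])),(255,0,255),1)
    for k in rois:
        x0,y0,x1,y1=rois[k][n]; vis.append(cv2.resize(im[y0*4-40:y1*4+40,x0*4-40:x1*4+40],(390,290)))
cv2.imwrite("pics/fit0.png",np.vstack([np.hstack(vis[:2]),np.hstack(vis[2:])]))
E
python3 fit.py
```

```text
brass ['top'] [0.5468 0.081 ] -0.0 48.501960784313724 [1726]
brass ['scene'] [0.5467 0.0817] 0.5 111.34509803921569 [1698]
brass ['top', 'scene'] [0.5469 0.0812] 0.2 162.74117647058824 [1726, 1698]
bed ['top'] [ 0.4798 -0.2224] -11.6 288.6546559015763 [3273]
bed ['scene'] [ 0.4746 -0.2213] -12.0 326.5647827758554 [2028]
bed ['top', 'scene'] [ 0.4793 -0.2224] -12.0 625.4069204152249 [3273, 2028]
```

View pics/fit0.png

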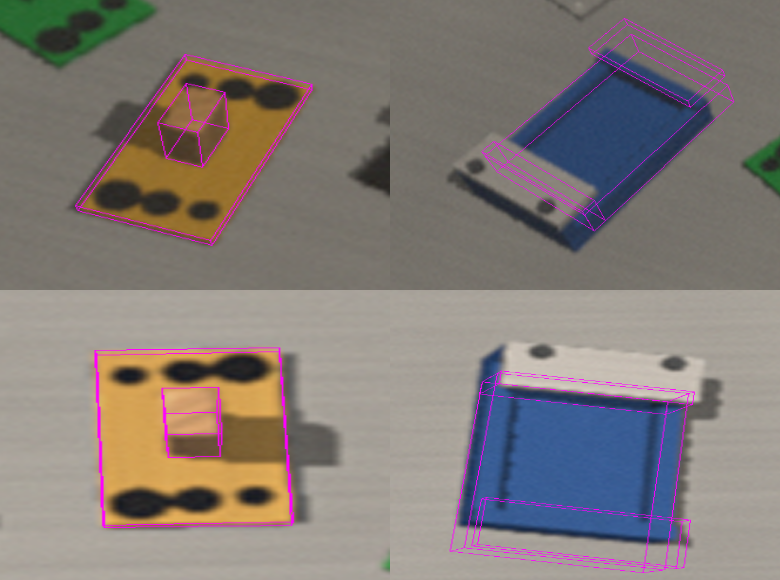

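Brass fits well in both views. The bed's yaw is half a turn off and the fit was weighted badly, so I'll refit it from the corners readable in this picture: in scene pixels, lip (75,184), (88,168), (124,187), (112,203) and near end (127,138), (162,158). The top view gets the same treatment.

```bash
cat > bed.py <<'E'
from h import *; import pickle
fs=pickle.load(open("f0.pkl","rb"))
m=np.array([[-79,52,44],[-79,-52,44],[-39,-52,44],[-39,52,44],[79,52,30],[79,-52,30]])/1e3
px={"scene":[[75,184.4],[111.7,203.3],[124,187],[88.3,167.8],[126.7,138.1],[162.3,158]],
"top":[[435.2,140.2],[382.4,133.7],[380.3,151.8],[431.8,160.9],[427.8,219],[370.5,211.3]]}
for use in(["top"],["scene"],["top","scene"]):
    r=least_squares(lambda p:np.concatenate([(proj(fs[n],place(m,p))-px[n]).ravel() for n in use]),[.5,-.22,3.0],x_scale=[.01,.01,.1],loss="soft_l1")
    print(use,r.x[:2].round(4),np.degrees(r.x[2]).round(2)); 
    print(r.fun.reshape(-1,2).round(1).tolist())
vis=[]
for n,f in fs.items():
    im=cv2.resize(f["frame"],None,fx=5,fy=5,interpolation=cv2.INTER_CUBIC)
    for P in [box(.158,.104,0,.024),box(.04,.104,.036,.044,-.079),box(.012,.104,.012,.03,.067),box(.134,.08,.012,.0121)]:
        q=np.round(proj(f,place(P,r.x))*5+2).astype(int)
        for i in range(8):
            for b in(1,2,4):
                if not i&b: cv2.line(im,tuple(map(int,q[i])),tuple(map(int,q[i|b])),(255,0,255),1)
    c=(proj(f,[[r.x[0],r.x[1],0]])[0]*5).astype(int)
    vis.append(im[c[1]-290:c[1]+290,max(c[0]-195,0):c[0]+195])
cv2.imwrite("pics/bed1.png",np.hstack(vis))
E
python3 bed.py
```

```text
['top'] [ 0.4986 -0.2238] 169.35
[[-1.2, 0.9], [-0.2, -0.5], [0.2, 0.2], [1.1, -0.9], [-1.8, 0.5], [2.4, -0.2]]
['scene'] [ 0.5074 -0.2216] 170.19
[[0.6, -2.7], [-0.5, -0.1], [0.2, 2.5], [0.6, 1.2], [0.0, 0.3], [-1.7, -1.6]]
['top', 'scene'] [ 0.501  -0.2243] 169.78
[[-1.4, -0.5], [-0.4, -1.4], [0.2, -0.8], [1.1, -2.2], [-1.3, -0.9], [2.8, -1.1], [1.3, -5.6], [-0.2, -3.0], [0.5, -0.1], [1.3, -1.5], [0.8, -1.9], [-1.3, -3.7]]
```

View pics/bed1.png

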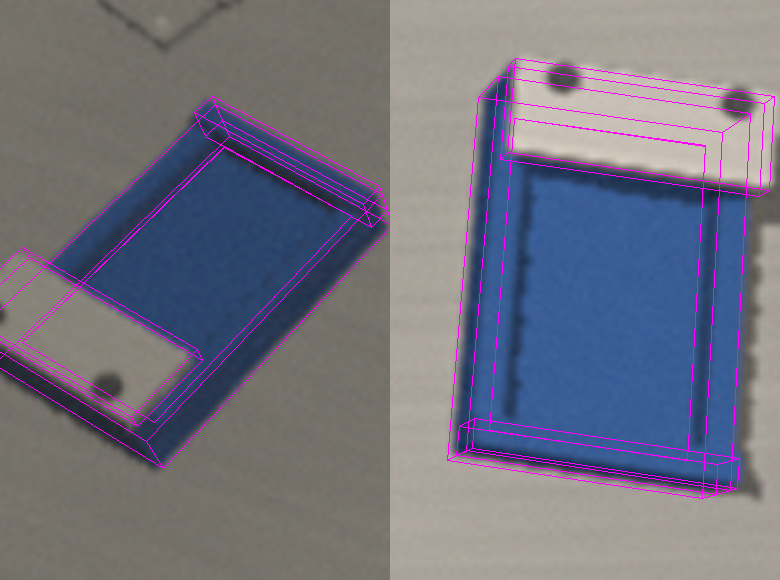

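```bash
cat > go.py <<'E'
# usage: go.py  x y z yaw tilt [x y z yaw tilt ...]: numbers of the moves from the measured pose
import sys; from h import *; from plant import *
def tool(yaw,tilt): # yaw: plate yaw (deg), plate +x end lowered by tilt
    return R.from_euler("z",yaw,degrees=True)*R.from_euler("y",tilt,degrees=True)*R.from_matrix(np.array([[-1,0,0],[0,1,0],[0,0,-1.]]))
s=observe(); p0=s["tool_pos"]; r0=R.from_quat(s["ee_rot"])
print(s["t"],p0.round(4),"yaw/tilt",(r0*tool(0,0).inv()).as_euler("ZYX",degrees=True).round(1),s["grip_width"],s["force"].round(1))
a=np.array(sys.argv[1:],float).reshape(-1,5)
for x,y,z,w,t in a:
    print((r0.inv().apply(np.array([x,y,z])-p0)/.4).round(3),((r0.inv()*tool(w,t)).as_rotvec()/(np.pi/2)).round(3))
E
python3 go.py .547 .081 .14 0 0 .547 .081 .02 0 0
```

```text
0.1 [0.1801 0.5977 0.2302] yaw/tilt [-16.8   0.   -0.1] 0.08536940997134733 [0.3 0.3 0. ]
[-1.251 -0.972  0.227] [-0.001 -0.    -0.186]
[-1.251 -0.971  0.527] [-0.001 -0.    -0.186]
```

Emit:
carry_out([
  [[-0.9,-0.7,0.1,0,0,-0.186,1],[-0.9,-0.7,0.1,0,0,-0.186,1],[-0.9,-0.7,0.1,0,0,-0.186,1],[-0.9,-0.7,0.1,0,0,-0.186,1],[-0.9,-0.7,0.1,0,0,-0.186,1],[-0.9,-0.7,0.1,0,0,-0.186,1],[-0.9,-0.7,0.1,0,0,-0.186,1],[-0.9,-0.7,0.1,0,0,-0.186,1],[-0.9,-0.7,0.1,0,0,-0.186,1],[-0.9,-0.7,0.1,0,0,-0.186,1]],
], grip_force=60)

```text
t: 1.1
tool_pos: [0.4463, 0.2226, 0.1905]
ee_rot: [0.003, 1.0, -0.001, -0.0]
force: [-0.1, 1.0, -1.2]
grip_width: 0.0853
finger_force: 0.0
```

```bash
python3 go.py .547 .081 .14 0 0 .547 .081 .02 0 0
```

```text
1.1 [0.4463 0.2226 0.1905] yaw/tilt [-0.4 -0.  -0.1] 0.08529000405834111 [-0.1  1.  -1.2]
[-0.254 -0.352  0.127] [-0.001 -0.    -0.004]
[-0.254 -0.352  0.427] [-0.001 -0.    -0.004]
```

Emit:
carry_out([
  [[-0.254,-0.352,0.17,0,0,0,1],[-0.254,-0.352,0.17,0,0,0,1],[-0.254,-0.352,0.17,0,0,0,1],[-0.254,-0.352,0.17,0,0,0,1],[-0.254,-0.352,0.17,0,0,0,1],[-0.254,-0.352,0.17,0,0,0,1]],
])

```text
t: 1.7
tool_pos: [0.5451, 0.0857, 0.1225]
ee_rot: [0.001, 1.0, 0.0, -0.001]
force: [-0.2, 0.6, 0.5]
grip_width: 0.0851
finger_force: 0.0
```

```bash
python3 go.py .547 .081 .02 0 0; python3 - <<'E'
from plant import *
import cv2
a=grab_frame("scene")["frame"][110:280,160:300]; b=grab_frame("top")["frame"][80:230,180:320]
cv2.imwrite("pics/pre.png",__import__("numpy").hstack([cv2.resize(a,(400,480),interpolation=2),cv2.resize(b,(400,480),interpolation=2)]))
E
```

```text
1.7 [0.5451 0.0857 0.1225] yaw/tilt [-0.1  0.1  0. ] 0.08505834231658685 [-0.2  0.6  0.5]
[-0.005 -0.012  0.256] [ 0.    -0.002 -0.001]
```

View pics/pre.png

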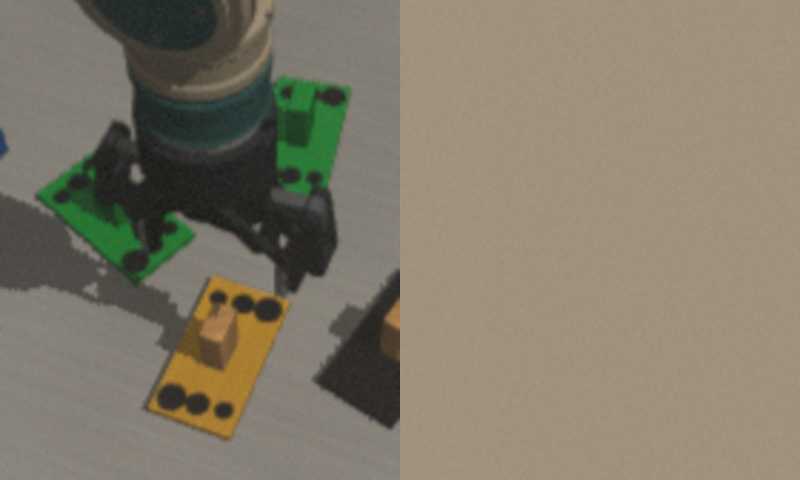

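The scene crop shows the fingers straddling the wooden grip, which is at crop pixel (218,337). The arm blocks the top view. I'll go on down.

Emit:
carry_out([
  [[0,0,0.15,0,0,0,1],[0,0,0.15,0,0,0,1],[0,0,0.15,0,0,0,1],[0,0,0.15,0,0,0,1]],
])

```text
t: 2.2
tool_pos: [0.5461, 0.0863, 0.0644]
ee_rot: [-0.0, 1.0, 0.0, 0.001]
force: [0.1, 0.4, 0.8]
grip_width: 0.085
finger_force: 0.0
```

```bash
python3 go.py .547 .081 .02 0 0
```

```text
2.2 [0.5461 0.0863 0.0644] yaw/tilt [ 0.  -0.1  0. ] 0.08501535904360993 [0.1 0.4 0.8]
[-0.002 -0.013  0.111] [0.    0.001 0.   ]
```

Emit:
carry_out([
  [[-0.002,-0.013,0.05,0,0,0,1],[-0.002,-0.013,0.11,0,0,0,1],[-0.002,-0.013,0.11,0,0,0,1],[-0.002,-0.013,0.11,0,0,0,0],[-0.002,-0.013,0.11,0,0,0,0],[-0.002,-0.013,0.11,0,0,0,0],[-0.002,-0.013,0.11,0,0,0,0],[-0.002,-0.013,0.11,0,0,0,0],[-0.002,-0.013,0.11,0,0,0,0],[-0.002,-0.013,0.11,0,0,0,0]],
], grip_force=70)

```text
t: 3.2
tool_pos: [0.5474, 0.0807, 0.0203]
ee_rot: [0.0, 1.0, 0.0, 0.001]
force: [-0.5, 1.4, 6.6]
grip_width: 0.0172
finger_force: 69.4
```

```bash
python3 go.py .547 .081 .15 0 0
```

```text
3.2 [0.5474 0.0807 0.0203] yaw/tilt [-0.  -0.1  0. ] 0.017179397797711122 [-0.5  1.4  6.6]
[ 0.001  0.001 -0.324] [ 0.001  0.001 -0.   ]
```

Emit:
carry_out([
  [[0,0,-0.1,0,0,0,0],[0,0,-0.2,0,0,0,0],[0,0,-0.3,0,0,0,0],[0,0,-0.325,0,0,0,0],[0,0,-0.325,0,0,0,0],[0,0,-0.325,0,0,0,0]],
])

```text
t: 3.8
tool_pos: [0.5444, 0.0802, 0.1466]
ee_rot: [0.0, 1.0, -0.0, -0.002]
force: [-0.8, -0.3, -5.3]
grip_width: 0.0171
finger_force: 70.4
```

```bash
cat > tgt.py <<'E'
import sys; import numpy as np
# tgt.py L h theta ... -> x y z yaw tilt
bx,by,yaw=.501,-.224,-10.
out=[]
for L,h,t in np.array(sys.argv[1:],float).reshape(-1,3):
    c,s=np.cos(np.radians(t)),np.sin(np.radians(t))
    u=L-60*c+20.3*s+.5*c; z=12+h+60*s+20.3*c
    a=np.radians(yaw); out+=[bx+u/1e3*np.cos(a),by+u/1e3*np.sin(a),z/1e3,yaw,t]
print(*[round(v,4) for v in out])
E
python3 go.py $(python3 tgt.py 32 90 16)
```

```text
3.8 [0.5444 0.0802 0.1466] yaw/tilt [-0.   0.3 -0. ] 0.01711707435445306 [-0.8 -0.3 -5.3]
[ 0.156 -0.752  0.022] [-0.016  0.174  0.11 ]
```

Emit:
carry_out([
  [[0.01,-0.08,0,0,0,0.01,0],[0.03,-0.17,0,0,0.02,0.02,0],[0.05,-0.26,0,0,0.04,0.04,0],[0.07,-0.35,0,-0.005,0.07,0.05,0],[0.09,-0.44,0,-0.008,0.1,0.07,0],[0.11,-0.53,0.01,-0.01,0.12,0.08,0],[0.13,-0.62,0.01,-0.013,0.14,0.1,0],[0.15,-0.7,0.02,-0.015,0.16,0.11,0],[0.156,-0.752,0.022,-0.016,0.174,0.11,0],[0.156,-0.752,0.022,-0.016,0.174,0.11,0]],
])

```text
t: 4.8
tool_pos: [0.4832, -0.2225, 0.1376]
ee_rot: [0.088, 0.986, 0.013, -0.138]
force: [0.1, 0.4, -4.9]
grip_width: 0.0172
finger_force: 70.9
```

Emit:
carry_out([
  [[0,0,0,0,0,0,0],[0,0,0,0,0,0,0],[0,0,0,0,0,0,0]],
])

```text
t: 5.1
tool_pos: [0.4839, -0.2192, 0.1403]
ee_rot: [0.086, 0.987, 0.013, -0.136]
force: [-0.5, -0.1, -5.1]
grip_width: 0.0174
finger_force: 70.9
```

```bash
python3 go.py $(python3 tgt.py 32 90 16 32 30 16 32 4 16); python3 - <<'E'
from plant import *
import cv2,numpy as np,pickle
fs={n:grab_frame(n) for n in("scene","top")}; pickle.dump(fs,open("f1.pkl","wb"))
a=fs["scene"]["frame"][90:250,40:220]; b=fs["top"]["frame"][90:250,330:510]
cv2.imwrite("pics/hov.png",np.hstack([cv2.resize(a,(400,356),interpolation=2),cv2.resize(b,(400,356),interpolation=2)]))
E
```

```text
5.1 [ 0.4839 -0.2192  0.1403] yaw/tilt [-9.9 15.7  0.1] 0.01739504448199266 [-0.5 -0.1 -5.1]
[ 0.003 -0.004  0.006] [0.001 0.003 0.001]
[-0.038 -0.005  0.151] [0.001 0.003 0.001]
[-0.055 -0.005  0.213] [0.001 0.003 0.001]
```

View pics/hov.png

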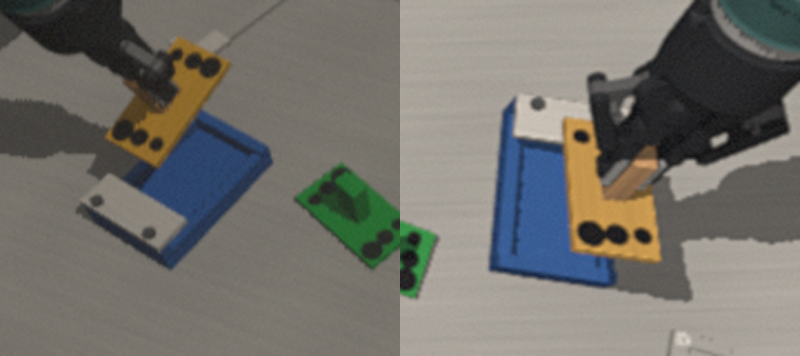

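The plate is held tilted above the bed, far end low, and it projects off-centre because it is still high. I'll lower it and check the alignment with an overlay.

```bash
python3 go.py $(python3 tgt.py 27 35 16)
```

```text
5.2 [ 0.4841 -0.2195  0.1406] yaw/tilt [-9.9 15.7  0.1] 0.017226183998256928 [ 0.6 -0.6 -5.8]
[-0.022 -0.004  0.143] [0.001 0.003 0.001]
```

Emit:
carry_out([
  [[-0.01,-0.002,0.07,0,0,0,0],[-0.022,-0.004,0.12,0,0,0,0],[-0.022,-0.004,0.143,0,0.002,0,0],[-0.022,-0.004,0.143,0,0.002,0,0],[-0.022,-0.004,0.143,0,0.002,0,0],[-0.022,-0.004,0.143,0,0.002,0,0]],
])

```text
t: 5.8
tool_pos: [0.478, -0.2212, 0.0844]
ee_rot: [0.086, 0.987, 0.012, -0.136]
force: [0.1, -0.4, -4.8]
grip_width: 0.0173
finger_force: 70.7
```

```bash
cat > ov.py <<'E'
import sys; from h import *; from plant import *
s=observe(); T=R.from_quat(s["ee_rot"]); 
Rp=T*R.from_matrix(np.diag([-1,1,-1.])).inv(); o=s["tool_pos"]-Rp.apply([.0005,-.0005,.0203])
vis=[]
for n,w in(("scene",78),("top",78)):
    f=grab_frame(n); im=cv2.resize(f["frame"],None,fx=5,fy=5,interpolation=cv2.INTER_CUBIC)
    L=[(place(P,[.501,-.224,np.radians(170)]),(255,0,255)) for P in(box(.158,.104,0,.024),box(.04,.104,.036,.044,-.079),box(.134,.08,.012,.0121))]
    L+=[(Rp.apply(box(.12,.064,0,.008))+o,(0,255,0))]
    for P,c in L:
        q=np.round(proj(f,P)*5+2).astype(int)
        for i in range(8):
            for b in(1,2,4):
                if not i&b: cv2.line(im,tuple(map(int,q[i])),tuple(map(int,q[i|b])),c,1)
    c=(proj(f,[[.501,-.224,.02]])[0]*5).astype(int); x=max(c[0]-200,0)
    vis.append(im[c[1]-290:c[1]+290,x:x+400])
cv2.imwrite(sys.argv[1],np.hstack(vis))
E
python3 go.py $(python3 tgt.py 27 4 16); python3 ov.py pics/low.png
```

```text
5.8 [ 0.478  -0.2212  0.0844] yaw/tilt [-10.   15.7   0. ] 0.017270337040095587 [ 0.1 -0.4 -4.8]
[-0.018  0.003  0.079] [0.    0.003 0.   ]
```

View pics/low.png

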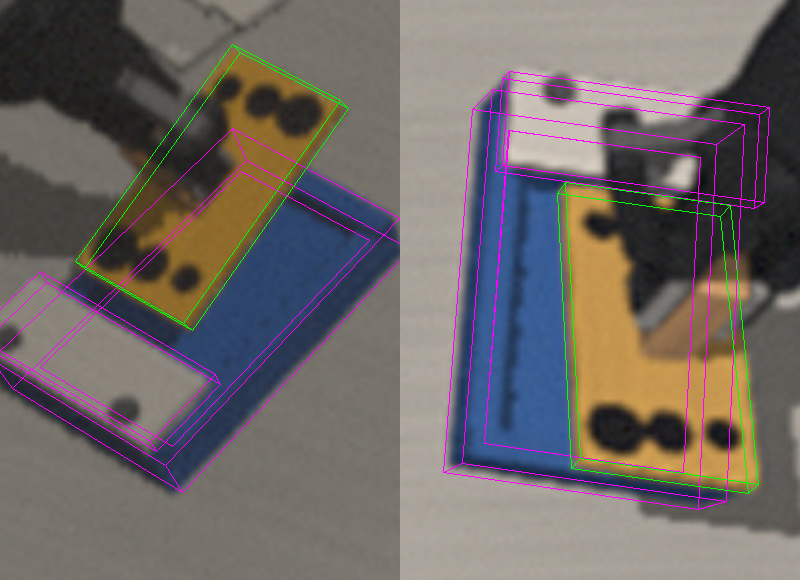

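The overlay matches the plate in the scene view. In the top view the plate and bed are offset from the model by the same ~1 px, so their relative position is right. I'll lower it in front of the lip.

Emit:
carry_out([
  [[-0.006,0.001,0.027,0,0.003,0,0],[-0.012,0.002,0.053,0,0.003,0,0],[-0.018,0.003,0.077,0,0.003,0,0],[-0.018,0.003,0.077,0,0.003,0,0],[-0.018,0.003,0.077,0,0.003,0,0],[-0.018,0.003,0.077,0,0.003,0,0]],
])

```text
t: 6.5
tool_pos: [0.4756, -0.2193, 0.0516]
ee_rot: [0.086, 0.986, 0.013, -0.14]
force: [1.1, 0.5, -5.1]
grip_width: 0.0173
finger_force: 71.1
```

```bash
python3 go.py $(python3 tgt.py 45 4 16 60 4 16)
```

```text
6.5 [ 0.4756 -0.2193  0.0516] yaw/tilt [-10.   16.2   0.1] 0.017282987239521607 [ 1.1  0.5 -5.1]
[-0.046 -0.001 -0.015] [ 0.001 -0.002  0.   ]
[-0.082 -0.001 -0.025] [ 0.001 -0.002  0.   ]
```

Emit:
carry_out([
  [[-0.016,0,-0.005,0,0,0,0],[-0.032,0,-0.01,0,0,0,0],[-0.048,0,-0.015,0,0,0,0],[-0.064,0,-0.02,0,0,0,0],[-0.08,-0.001,-0.024,0,0,0,0],[-0.08,-0.001,-0.024,0,0,0,0],[-0.08,-0.001,-0.024,0,0,0,0]],
])

```text
t: 7.2
tool_pos: [0.5084, -0.2254, 0.0517]
ee_rot: [0.086, 0.986, 0.013, -0.14]
force: [-0.4, 0.2, -5.7]
grip_width: 0.0171
finger_force: 71.0
```

```bash
python3 go.py $(python3 tgt.py 60 3 12 60 3 8 60 3 4 60 2.5 1 60 2 0)
```

```text
7.2 [ 0.5084 -0.2254  0.0517] yaw/tilt [-10.   16.2   0.1] 0.017116877637893206 [-0.4  0.2 -5.7]
[0.001 0.    0.012] [ 0.001 -0.047  0.   ]
[0.003 0.    0.022] [ 0.001 -0.091  0.   ]
[0.005 0.    0.033] [ 0.001 -0.135  0.   ]
[0.005 0.    0.043] [ 0.001 -0.169  0.   ]
[0.005 0.    0.047] [ 0.001 -0.18   0.   ]
```

Emit:
carry_out([
  [[0.001,0,0.006,0,-0.024,0,0],[0.001,0,0.012,0,-0.047,0,0],[0.002,0,0.017,0,-0.07,0,0],[0.003,0,0.022,0,-0.091,0,0],[0.004,0,0.028,0,-0.113,0,0],[0.005,0,0.033,0,-0.135,0,0],[0.005,0,0.039,0,-0.157,0,0],[0.005,0,0.043,0,-0.175,0,0],[0.005,0,0.046,0,-0.18,0,0],[0.005,0,0.046,0,-0.18,0,0]],
])

```text
t: 8.2
tool_pos: [0.5001, -0.2236, 0.0344]
ee_rot: [0.087, 0.996, 0.001, -0.001]
force: [-0.1, 0.2, -5.2]
grip_width: 0.0176
finger_force: 70.9
```

```bash
python3 go.py $(python3 tgt.py 60 0 0); python3 ov.py pics/lev.png
```

```text
8.2 [ 0.5001 -0.2236  0.0344] yaw/tilt [-10.    0.1   0.1] 0.01759266114488674 [-0.1  0.2 -5.2]
[-0.004 -0.001  0.005] [ 0.001 -0.001 -0.   ]
```

View pics/lev.png

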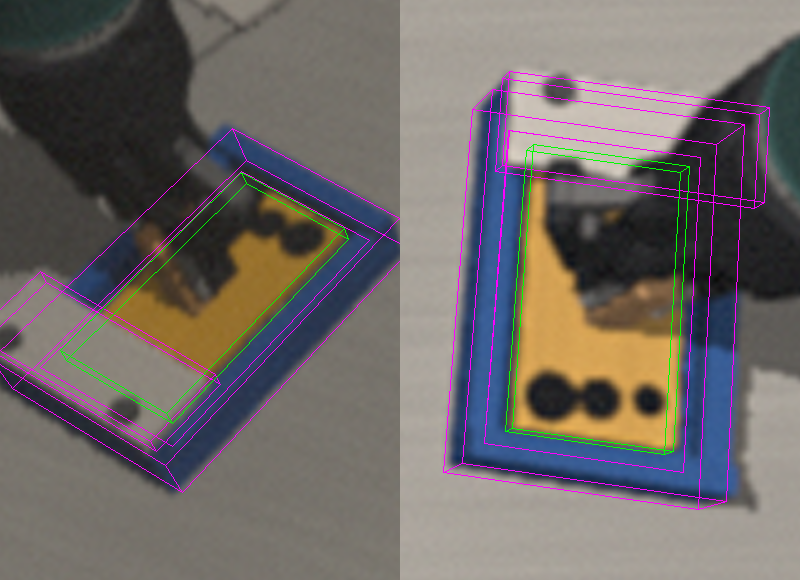

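The plate is level inside the walls with its far end under the lip. I'll lower the last 2 mm onto the floor, watching the force.

Emit:
carry_out([
  [[-0.002,0,0.003,0,0,0,0],[-0.002,0,0.005,0,0,0,0],[-0.002,0,0.006,0,0,0,0],[-0.002,0,0.006,0,0,0,0]],
])

```text
t: 8.7
tool_pos: [0.5026, -0.2244, 0.0323]
ee_rot: [0.087, 0.996, 0.001, 0.001]
force: [-0.8, 0.5, -5.6]
grip_width: 0.0174
finger_force: 71.0
```

Emit:
carry_out([
  [[0,0,0.003,0,0,0,0],[0,0,0.003,0,0,0,0],[0,0,0.003,0,0,0,0]],
])

```text
t: 9.0
tool_pos: [0.5026, -0.2244, 0.0323]
ee_rot: [0.087, 0.996, 0.0, 0.001]
force: [-3.2, 2.3, 5.5]
grip_width: 0.0172
finger_force: 72.2
```

Contact: the vertical force changed sign. I'll release and rise.

Emit:
carry_out([
  [[0,0,0,0,0,0,0.5],[0,0,0,0,0,0,0.5],[0,0,0,0,0,0,0.5],[0,0,0,0,0,0,0.5],[0,0,0,0,0,0,0.5],[0,0,-0.05,0,0,0,0.5],[0,0,-0.12,0,0,0,0.5],[0,0,-0.22,0,0,0,0.5],[0,0,-0.32,0,0,0,0.5],[0,0,-0.35,0,0,0,0.5]],
])

```text
t: 10.0
tool_pos: [0.5049, -0.2261, 0.176]
ee_rot: [0.087, 0.996, -0.001, 0.004]
force: [0.9, -1.5, 0.5]
grip_width: 0.0427
finger_force: 0.0
```

Emit:
carry_out([
  [[0.1,0.4,-0.1,0,0,0,0.5],[0.1,0.4,-0.1,0,0,0,0.5],[0.1,0.4,-0.1,0,0,0,0.5],[0.1,0.4,-0.1,0,0,0,0.5],[0.1,0.4,-0.1,0,0,0,0.5],[0.1,0.4,-0.1,0,0,0,0.5]],
])

```text
t: 10.6
tool_pos: [0.4904, -0.06, 0.2108]
ee_rot: [0.087, 0.996, 0.0, 0.0]
force: [-0.4, 0.1, 0.5]
grip_width: 0.0424
finger_force: 0.0
```

```bash
python3 ov.py pics/end.png
```

```text
(no output)
```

View pics/end.png

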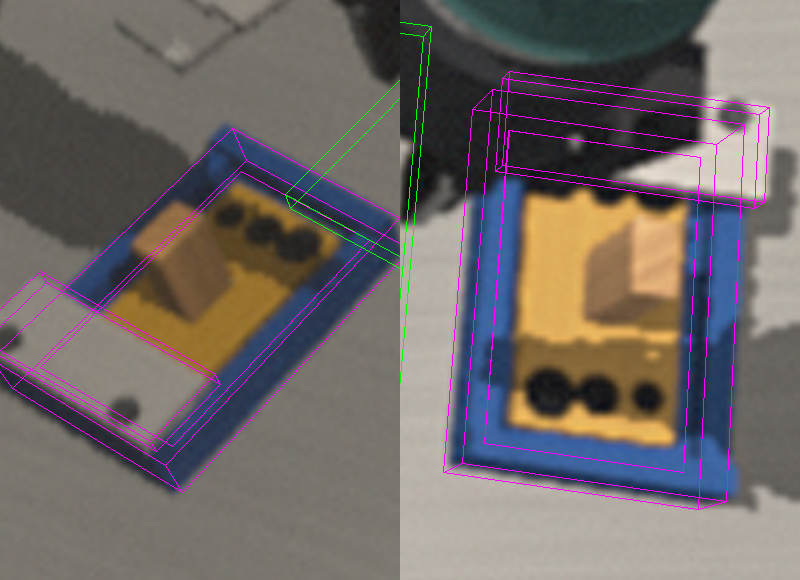

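The final picture shows the plate flat on the bed's floor, inside the walls, with its far end under the lip. The gripper is clear of it.

```bash
python3 -c "
from plant import *
print(hand_in())"
```

```text
the job is handed in; nothing more can be done
None
```

The brass plate lies flat on the blue bed's floor, inside the walls with one end under the lip; I let go, left the copper and black plates untouched, and handed the job in at about 11 s of the 42 s.

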